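Set the bottle chiller for red wine

TASK

A half bottle of red stands in the bottle chiller on the bar. Push the chiller's glass door fully shut and turn the selector lever clockwise, click by click, to the red mark; only when both are right, press the green start button fully down and let it spring back. Leave the bottle and the wine glasses standing where they are.

Things in the scene. Friction and masses are not known exactly. Their poses are not given: they have to be found in the camera images.
- chiller: Chiller for one half bottle, fixed to the bar: steel box with a black deck, 190 mm deep (x), 280 wide (y), deck 150 mm above the bar. Origin under its centre on the bar; front faces its -x, left is +y. In its left half an open-topped bay, 85 mm wide, closed in front by the glass door; on the right half of the deck the selector (far) and the start button (near).
- selector (a joint): Lever angle, rad, growing clockwise from above. Six click positions 30 deg apart: white stud 0 (off), blue 0.524, green 1.047, yellow 1.571, red 2.094, grey 2.618. At 0 the lever points 75 deg left of the chiller's +x (straight back), at red 45 deg right of it. A sprung plunger holds each; 4 to 8 N at the lever's end moves it on; past half-way it snaps into the next. Stops past white, grey.
- selector_axis (a point): On the selector's vertical axis at deck height; axes of the chiller. A black knob 34 mm across with a bright metal pointer lever: blade 10 mm thick, 5 to 25 mm above the deck, reaching 44 mm from the axis on its pointing side (black line on top), 16 mm on the other. Flat studs (12 mm across) lie 60 mm from the axis; the deck round the lever is flat and free.
- lever_tip (a point): Point inside the lever's blade, 40 mm from the selector's axis on its pointing side, 15 mm above the deck. Its x axis points along the lever, away from the axis.
- door (a joint): Angle of the glass door, rad: 0 shut, about 1.0 to 1.45 at the start, growing as it opens (hinged upright at its left edge, opening towards the chiller's front). Its hinge is slightly stiff: it stays where it is left; under 1 N at the bar moves it.
- door_hinge (a point): Point on the door's upright hinge axis, 97 mm above the bar; axes of the chiller. The door runs from here 104 mm to the right when shut, is 11 mm thick outward of this axis and its top edge is 146 mm above the bar.
- door_bar (a point): Middle of the door's upright round grab bar: 10 mm thick, from 58 to 136 mm above the bar top, 93 mm from the hinge axis along the door and 30 mm outward of it. The point turns with the door: its own -x points outward from the door's face.
- start (a joint): Travel of the green start button, m: 0 up, 0.006 fully down. A spring returns it; fully down takes 5 N.
- start_top (a point): Middle of the top of the round green start button, 28 mm across, in a black housing on the deck 84 mm in front of the selector's axis; it is pressed straight down.
- wine_mid (a point): Middle (half-way up) of the loose half bottle in the bay, 58 mm thick, 235 mm high; its neck, 31 mm thick, stands out of the bay to about 247 mm above the bar. Its z axis is the bottle's axis.
- glass_a_mid (a point): Middle of a loose wine glass standing upside down on the bar, 81 mm wide, 202 mm high; z is its axis.
- glass_b_mid (a point): Middle of another such loose wine glass.
There are look-alikes about, which are no part of the job. Leave any blue or yellow look-alike of the part that bears wine_mid alone.

How it is judged:
By the outcome, as a careful person would: the job done as asked, in the order asked, and still so for the second after the job is handed in, with the robot touching nothing.
It also fails if it takes over 54 s, if anything falls off the work surface, if the arm or the gripper's body presses on something with over 40 N, if the wrist force passes 120 N, or if a joint passes its speed limit or range.

ROBOT

A 6-joint arm with a two-finger parallel gripper is mounted at the origin on a cart in front of the work surface, level with it; the furniture and walls round the work are solid. World frame = base frame: x ahead of the robot, y to its left, z up, the work surface at z = 0. Lengths are in m, angles in degrees, forces in N, time in s.
With the tool pointing down it reaches from about 0.375 to 0.9 m from the base axis. Payload 3.1 kg.
Tool frame: the origin (TCP) lies at the very end of the fingers, on their centre line; the grasp point (between the pads) lies 19 mm behind it; z points along the fingers, y is the direction in which the jaws open and shut (so a half turn about z gives the same grasp; the last joint's range is limited). The gripper opens to 87 mm and grips with 3 to 60 N. Pads are 19 mm wide; open, the fingers measure 117 mm over their backs; the gripper's body (75 mm by 190 mm) begins 51 mm behind the grasp point.
Start: joints at [-77.149, 30.224, 82.088, -0, 67.689, -10.227], TCP at [0.245, -0.575, 0.223] pointing down, gripper open.
Joint ranges: [-176.69, 176.69], [-43.24, 126.21], [12.49, 139.97], [-82, 262], [0, 151.66], [-163.58, 163.58]. Speed limits (degrees/s): [159.86, 159.86, 180, 180, 180, 180].

INTERFACE

Orientations are given as a 3x3 rotation matrix whose columns are the frame's x, y, z axes.
In Python, from rig import read_state, capture, hand_in gives the robot as it stands. The module is installed in compiled form; this text tells all that it offers.
- The arm moves only by the tool move_arm, never from a script. Its arguments are lists of equal length, an entry for each row: "linear": the shift along the tool's x, y, z in cm, a list of three; "angular": the turn, a rotation vector about the tool's x, y, z in rad, a list of three; "fingers": the gripper command: -1 is fully open, 1 is shut, values between are in proportion. In form: {"linear": [[tx, ty, tz], ...], "angular": [[wx, wy, wz], ...], "fingers": [fingers, ...]}. A call has 1 to 12 rows; each row is the pose to reach, as a shift and turn from the pose measured when the call began, along the tool's axes at that moment; what a row does not reach only later rows make up. A row lasts 1/12 s, in which the tool goes at most 41.7 mm and 7.16 degrees, less where a joint would pass 70% of its speed; a pose out of reach is approached as far as the arm can. A call with a gripper value outside its range is refused whole. The fingers move at their own pace and stop on an object; the grip force is fixed at half the most. Time passes only in rows, so rows that repeat a pose let the fingers close. It gives the time, the measured TCP pose, the force and the opening at its end, in the units of the state.
- read_state(): the state, without advancing time (a new reading comes with each control period).
- capture(name): name is "scene" or "top" or "wrist"; returns a dict with "color" (400x640x3 uint8, red, green, blue), "fx", "fy", "cx", "cy" (pixels), "view" (4x4, takes a point from world to camera coordinates); the wrist camera has in their place "hand_eye" (4x4, takes a point from camera to tool coordinates, whose origin is the TCP and whose axes are the flange's). Camera axes: x right, y down, z forward; pixel columns grow to the right and rows downward; lengths in m; the calibration is good to about 2 mm. A picture is of the moment at which its call begins: read the wrist's pose just before it. There is no depth.
- hand_in(): hands the job in, once; it reports no verdict.
The state is a dict: "time_s": time; "joint_positions": joint angles; "qvel": joint speeds; "tau": joint torques, N m; "position": TCP position; "tcp_rot": TCP orientation; "force": force on the tool from outside, world axes, zero at the start; "moment": the same for the moment, N m; "opening": opening from 0.0 (shut) to 1.0 (fully open).
Only numpy, scipy, OpenCV 4.12 (cv2) and the standard library are available. Lean on these libraries where they do the work, as an engineer would, in place of code of your own. Each camera call takes 0.05 s, during which the arm holds its last target. There are 200 camera calls.

## Working session

There is one attempt and no reset: what is moved stays moved. The work goes in short steps, Python scripts to look and compute and a tool call to move; the robot and the scene stay as the last step left them, time stands still between calls to the robot, and variables do not carry over. Pictures are saved under pics/ and viewed, about 8 in all and at most 12, crops included, and the job is handed in when it is done.

Besides the shell and the picture viewer there is one more tool, called as name(argument=value, ...), one argument or row to a line, values as JSON. move_arm: Moves the arm, as the interface text tells. Its arguments: {"type":"object","properties":{"linear":{"type":"array"},"angular":{"type":"array"},"fingers":{"type":"array"}},"required":["linear","angular","fingers"]}

```bash
mkdir -p pics; cat > h.py <<'E'
import numpy as np, cv2
from rig import read_state, capture, hand_in
def save(n,img,crop=None,s=1):
    if crop: x0,y0,x1,y1=crop; img=img[y0:y1,x0:x1]
    if s!=1: img=cv2.resize(img,None,fx=s,fy=s,interpolation=cv2.INTER_CUBIC)
    cv2.imwrite('pics/'+n,img[:,:,::-1])
def ray(c,u,v):
    V=c['view'];R=V[:3,:3];o=-R.T@V[:3,3]
    d=R.T@np.array([(u-c['cx'])/c['fx'],(v-c['cy'])/c['fy'],1]);return o,d
def onz(c,u,v,z):
    o,d=ray(c,u,v);return o+d*(z-o[2])/d[2]
def tri(c1,p1,c2,p2):
    o1,d1=ray(c1,*p1);o2,d2=ray(c2,*p2)
    t=np.linalg.lstsq(np.c_[d1,-d2],o2-o1,rcond=None)[0]
    a=o1+d1*t[0];b=o2+d2*t[1];return (a+b)/2,np.linalg.norm(a-b)
def proj(c,p):
    q=c['view']@np.r_[p,1];return np.array([c['fx']*q[0]/q[2]+c['cx'],c['fy']*q[1]/q[2]+c['cy']])
def wristcam(s):
    c=capture('wrist');T=np.eye(4);T[:3,:3]=s['tcp_rot'];T[:3,3]=s['position']
    c['view']=np.linalg.inv(T@c['hand_eye']);return c
E
python3 - <<'E'
from h import *
import pickle
d={}
for n in('scene','top'):
    c=capture(n);d[n]=c;V=c['view'];print(n,c['fx'],-V[:3,:3].T@V[:3,3],V[2,:3])
    save(n+'0.png',c['color'])
pickle.dump(d,open('d0.pkl','wb'))
s=read_state();print(s['time_s'],s['tcp_rot'],s['force'])
E
```

```text
scene 399.25537430536554 [0.29731037 0.72509029 0.89865946] [ 0.32113342 -0.53919768 -0.77854941]
top 395.7300104013057 [0.33297123 0.16411438 1.07548864] [ 0.31535674  0.02207032 -0.94871652]
0.1 [[ 9.19950812e-01  3.92033514e-01 -4.76650661e-04]
 [ 3.92033683e-01 -9.19948895e-01  1.90310071e-03]
 [ 3.07585010e-04 -1.93762216e-03 -9.99998076e-01]] [ 0.70201239  0.45670926 -0.17190336]
```

View pics/scene0.png

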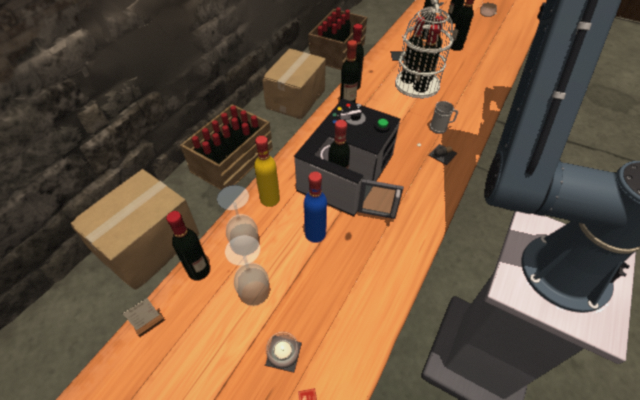

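View pics/top0.png

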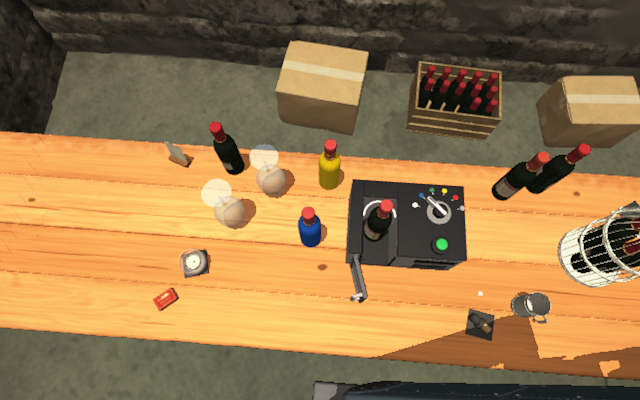

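The scene view shows the chiller at about (350,155), with its door open towards the robot at (380,198). The blue (315,210) and yellow (267,175) bottles are look-alikes, and two glasses stand near (245,260). In the top view the chiller is at (407,225), the selector at (438,210), the green button at (441,245), the door at (359,278), and the wine's neck is in the bay at (385,206).

```bash
python3 - <<'E'
from h import *
import pickle
d=pickle.load(open('d0.pkl','rb'));t=d['top'];s=d['scene']
save('topc.png',t['color'],(335,170,485,310),5)
h=cv2.cvtColor(t['color'],cv2.COLOR_RGB2HSV);sub=np.zeros(h.shape[:2],bool);sub[178:265,395:470]=1
def cen(n,m):
    k,l,st,ce=cv2.connectedComponentsWithStats((m&sub).astype('uint8'))
    for i in range(1,k):
        if st[i,4]>=5: print(n,ce[i].round(1),st[i,4],onz(t,*ce[i],.15).round(4))
H,S,V=h[...,0],h[...,1],h[...,2]
cen('green',(H>45)&(H<80)&(S>120)&(V>80))
cen('red',((H<8)|(H>172))&(S>120)&(V>80))
cen('yel',(H>18)&(H<35)&(S>120)&(V>80))
cen('blue',(H>95)&(H<125)&(S>110)&(V>80))
cen('wht',(S<60)&(V>150))
# deck mask outline (dark)
m=((V<75)).astype('uint8');m[:175]=0;m[275:]=0;m[:,:340]=0;m[:,475:]=0
cs,_=cv2.findContours(m,0,2);c=max(cs,key=cv2.contourArea);print(cv2.approxPolyDP(c,3,True)[:,0].tolist())
E
```

```text
green [441.5 243.7] 118 [ 0.5684 -0.1069  0.15  ]
red [455.3 196.9] 27 [ 0.6908 -0.1432  0.15  ]
yel [444.  190.2] 29 [ 0.7062 -0.1155  0.15  ]
yel [467.6 222. ] 52 [ 0.6277 -0.1713  0.15  ]
yel [467.9 235.5] 20 [ 0.5938 -0.1706  0.15  ]
yel [467.9 242.1] 8 [ 0.5774 -0.17    0.15  ]
yel [468.5 249.5] 20 [ 0.5594 -0.1707  0.15  ]
blue [420.8 194.8] 20 [ 0.6896 -0.0575  0.15  ]
wht [437.6 211.7] 298 [ 0.6483 -0.0988  0.15  ]
wht [414.7 204.6] 26 [ 0.6625 -0.0427  0.15  ]
wht [461.7 207.7] 15 [ 0.6636 -0.1582  0.15  ]
wht [395. 214.] 7 [0.6343 0.0055 0.15  ]
[[353, 180], [347, 254], [358, 253], [360, 263], [395, 265], [390, 264], [395, 256], [387, 261], [391, 213], [381, 219], [376, 215], [377, 206], [362, 218], [362, 197], [397, 199], [397, 256], [447, 260], [415, 260], [409, 267], [447, 269], [442, 264], [457, 263], [449, 259], [466, 259], [463, 211], [456, 209], [463, 205], [462, 187]]
```

View pics/topc.png

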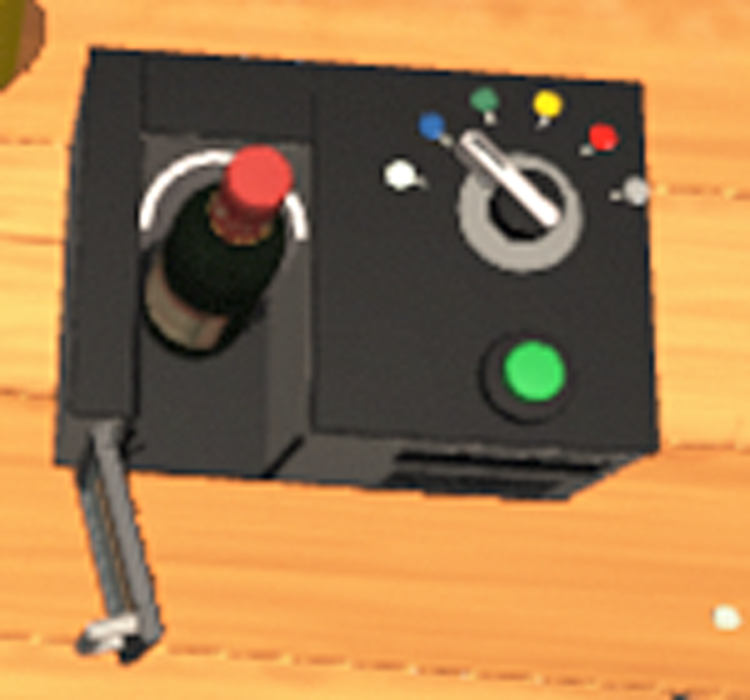

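The crop shows the lever pointing about at the blue stud. The door is open roughly 80–90° with its bar at crop (110,632). The button is at (535,370) and the bottle's neck leans over the bay only through perspective.

```bash
python3 - <<'E'
from h import *
import pickle
from scipy.optimize import least_squares
d=pickle.load(open('d0.pkl','rb'));t=d['top'];s=d['scene']
f=lambda x,y:(335+(x+.5)/5-.5,170+(y+.5)/5-.5)
px={75:(414.7,204.6),45:(420.8,194.8),15:f(485,100),-15:(444,190.2),-45:(455.3,196.9),-75:f(636,191)}
P=np.array([onz(t,*p,.1515)[:2] for p in px.values()]);A=np.radians(list(px))
r=least_squares(lambda q:(q[:2]+.06*np.c_[np.cos(A+q[2]),np.sin(A+q[2])]-P).ravel(),[.65,-.1,0])
print('axis',r.x[:2],'yaw',np.degrees(r.x[2]),'res',np.abs(r.fun).max())
ax=r.x[:2];y=r.x[2];R=np.array([[np.cos(y),-np.sin(y)],[np.sin(y),np.cos(y)]])
a=onz(t,*f(467,138),.175)[:2];b=onz(t,*f(552,217),.175)[:2]
print('lever ends (chiller)',R.T@(a-ax),R.T@(b-ax),np.degrees(np.arctan2(*(R.T@(a-b))[::-1])))
g=onz(t,*f(535,371),.165)[:2];print('button',g,R.T@(g-ax),'pred',ax+R@[-.084,0])
# triangulate corners: door free top corner, hinge; deck corners
for n,p,z in [('hinge top',f(108,420),.146),('door end top',f(135,635),.146),('door end top right',f(158,632),.146),('bar top',f(97,630),.136),('deck FR',f(657,448),.15),('deck BR',f(640,84),.15),('deck BL',f(92,48),.15)]:
    q=onz(t,*p,z)[:2];print(n,q.round(4),'ch rel axis',(R.T@(q-ax)).round(4))
save('sc.png',s['color'],(280,90,420,225),5)
E
```

```text
axis [ 0.64709524 -0.10027992] yaw 0.5414748756671169 res 0.000550228236349315
lever ends (chiller) [0.02825886 0.03098442] [-0.00913558 -0.00885438] 46.81275470874707
button [ 0.56451751 -0.10269966] [-0.08259691 -0.00163924] pred [ 0.56309899 -0.10107375]
hinge top [0.5295 0.0951] ch rel axis [-0.1157  0.1964]
door end top [0.4303 0.0776] ch rel axis [-0.2151  0.18  ]
door end top right [0.4325 0.0671] ch rel axis [-0.213   0.1694]
bar top [0.4323 0.0945] ch rel axis [-0.213   0.1968]
deck FR [ 0.5355 -0.1639] ch rel axis [-0.1122 -0.0626]
deck BR [ 0.7202 -0.1623] ch rel axis [ 0.0726 -0.0627]
deck BL [0.7181 0.1129] ch rel axis [0.0731 0.2125]
```

View pics/sc.png

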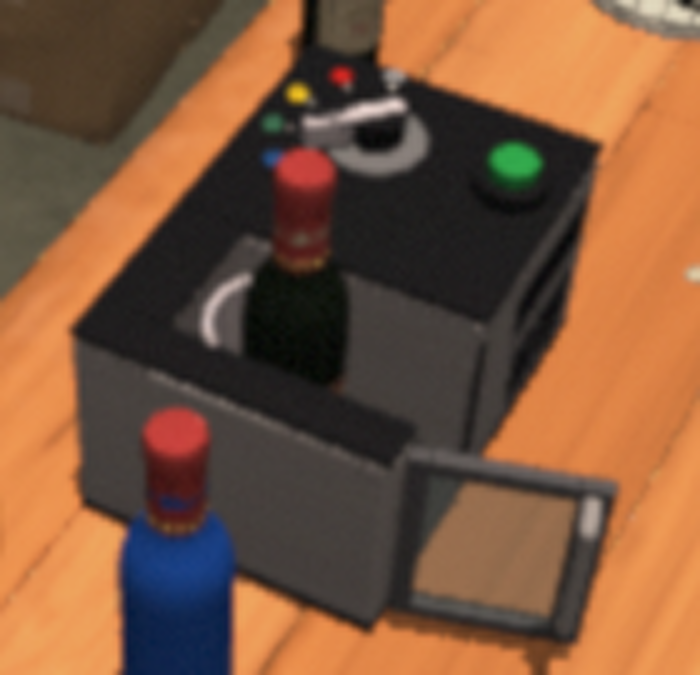

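```bash
cat >> h.py <<'E'
def rel(p,yaw=0,s=None):
    """tool-axis shift in cm and rotvec to reach world TCP p, tool down, tool x at world yaw deg"""
    from scipy.spatial.transform import Rotation as Ro
    s=s or read_state();R=np.array(s['tcp_rot']);y=np.radians(yaw)
    G=np.array([[np.cos(y),np.sin(y),0],[np.sin(y),-np.cos(y),0],[0,0,-1]])
    return (R.T@(np.array(p)-s['position'])*100).round(2).tolist(),Ro.from_matrix(R.T@G).as_rotvec().round(3).tolist()
E
python3 - <<'E'
from h import *
import pickle
d=pickle.load(open('d0.pkl','rb'));t=d['top'];s=d['scene']
f=lambda x,y:(335+(x+.5)/5-.5,170+(y+.5)/5-.5)
g=lambda x,y:(280+(x+.5)/5-.5,90+(y+.5)/5-.5)
for n,a,b in [('cap',f(258,180),g(304,172)),('hinge',f(97,425),g(408,453)),('doorend outer top',f(125,652),g(612,488)),('bartop',f(95,628),g(594,500)),('lever tip',f(467,138),g(305,125)),('green',f(535,371),g(516,162)),('blue cap',(308,213),g(177,432)),('yellow cap',(331,146),(263,143))]:
    p,e=tri(t,a,s,b);print(n,p.round(3),round(e,4))
for p in[(.40,-.2,.3),(.43,.16,.3)]: print(rel(p))
E
```

```text
cap [0.624 0.041 0.242] 0.0027
hinge [0.529 0.1   0.144] 0.0029
doorend outer top [0.426 0.084 0.159] 0.0093
bartop [0.432 0.098 0.162] 0.004
lever tip [ 0.679 -0.071  0.168] 0.0024
green [ 0.565 -0.102  0.167] 0.0012
blue cap [0.596 0.214 0.232] 0.0027
yellow cap [0.77  0.174 0.219] 0.0028
([28.95, -28.37, -7.77], [-0.002, 0.0, 0.403])
([45.82, -60.31, -7.7], [-0.002, 0.0, 0.403])
```

Candidates in the top view:
- **Bottles:** the red-capped wine in the bay (385,206) is the one to leave standing. The blue (311,228), yellow (330,165) and green (228,150) bottles, and the two beyond the chiller, are look-alikes.
- **Lever:** the bright pointer points at blue, 45° left, so red is 3 clicks on.
- **Door:** about 1.3 rad open, bar at about (0.431, 0.10).
- **Button:** (0.565, -0.102).

I'm starting with the door.

move_arm(
  linear=[
    [0,0,-4],
    [0,0,-7.7],
    [28.95,-28.37,-7.7],
    [28.95,-28.37,-7.7],
    [28.95,-28.37,-7.7],
    [28.95,-28.37,-7.7],
    [28.95,-28.37,-7.7],
    [28.95,-28.37,-7.7],
    [28.95,-28.37,-7.7],
    [28.95,-28.37,-7.7],
    [28.95,-28.37,-7.7],
    [28.95,-28.37,-7.7],
  ],
  angular=[
    [0,0,0],
    [0,0,0.1],
    [0,0,0.2],
    [0,0,0.3],
    [0,0,0.403],
    [0,0,0.403],
    [0,0,0.403],
    [0,0,0.403],
    [0,0,0.403],
    [0,0,0.403],
    [0,0,0.403],
    [0,0,0.403],
  ],
  fingers=[1,1,1,1,1,1,1,1,1,1,1,1],
)

```text
time_s: 1.1
position: [0.4, -0.1965, 0.2991]
tcp_rot: [[1.0, 0.001, -0.001], [0.001, -1.0, 0.004], [-0.001, -0.004, -1.0]]
force: [0.7, 0.3, 0.4]
opening: 0.174
```

move_arm(
  linear=[
    [3,-35.2,0],
    [3,-35.2,0],
    [3,-35.2,0],
    [3,-35.2,0],
    [3,-35.2,0],
    [3,-35.2,0],
    [3,-35.2,0],
    [3,-35.2,0],
    [3,-35.2,0],
    [3,-35.2,4],
    [3,-35.2,8],
    [3,-35.2,12],
  ],
  angular=[
    [0,0,0],
    [0,0,0],
    [0,0,0],
    [0,0,0],
    [0,0,0],
    [0,0,0],
    [0,0,0],
    [0,0,0],
    [0,0,0],
    [0,0,0],
    [0,0,0],
    [0,0,0],
  ],
  fingers=[1,1,1,1,1,1,1,1,1,1,1,1],
)

```text
time_s: 2.1
position: [0.4298, 0.1569, 0.1796]
tcp_rot: [[1.0, 0.003, 0.002], [0.003, -1.0, 0.004], [0.002, -0.004, -1.0]]
force: [0.8, -0.3, -0.5]
opening: 0.007
```

```bash
python3 - <<'E'
from h import *
s=read_state();c=wristcam(s);save('w1.png',c['color'])
t=capture('top');save('t1.png',t['color'],(300,170,500,320),3)
print(s['position'],proj(t,s['position']))
a=cv2.imread('pics/w1.png');b=cv2.imread('pics/t1.png');b=cv2.resize(b,(533,400));a=cv2.resize(a,(640,400))
a=cv2.resize(a,(480,300));b=cv2.resize(b,None,fx=.6,fy=.75) 
cv2.imwrite('pics/m1.png',np.hstack([a,b]))
E
```

```text
[0.42983202 0.15692818 0.17962556] [327.45380268 292.49202223]
```

View pics/m1.png

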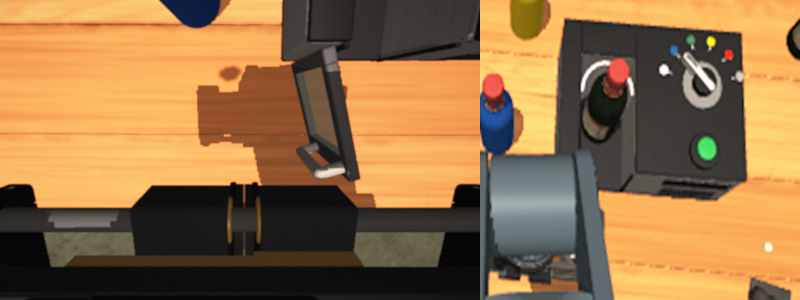

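The bar is clear of the shut fingers, to their right in the wrist view at (312,160). I'll lower the fingers and sweep the bar round its arc.

move_arm(
  linear=[
    [0,0,4],
    [0,0,8],
    [0,2,8],
    [0,4,8],
    [0,5.9,8],
    [0,7.6,8],
    [0.4,9.3,8],
    [1.1,10.9,8],
    [2.2,12.4,8],
    [3,13.2,8],
    [3.8,13.9,8],
    [3.8,13.9,8],
  ],
  angular=[
    [0,0,0],
    [0,0,0],
    [0,0,0],
    [0,0,0],
    [0,0,0],
    [0,0,0],
    [0,0,0],
    [0,0,0],
    [0,0,0],
    [0,0,0],
    [0,0,0],
    [0,0,0],
  ],
  fingers=[1,1,1,1,1,1,1,1,1,1,1,1],
)

```text
time_s: 3.2
position: [0.465, 0.0152, 0.0955]
tcp_rot: [[1.0, -0.0, -0.01], [-0.0, -1.0, 0.001], [-0.01, -0.001, -1.0]]
force: [-0.3, 1.1, 0.7]
opening: 0.009
```

```bash
python3 - <<'E'
from h import *
s=read_state();print(s['position'],s['force'])
c=wristcam(s);t=capture('scene')
a=cv2.resize(c['color'],(400,250));b=cv2.resize(t['color'][90:230,270:430],(286,250))
save('m2.png',np.hstack([a,b]))
E
```

```text
[0.46499846 0.01518954 0.09547263] [-0.31716508  1.1039452   0.67578529]
```

View pics/m2.png

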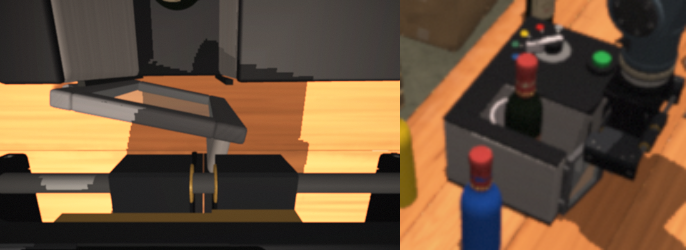

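The door is now about 10–15° from shut, and the bar is touching the front right of the fingers. I'll push on in +x.

move_arm(
  linear=[
    [0.7,0.6,0],
    [1.3,1.0,0],
    [1.7,1.1,0],
    [2.0,1.1,0],
    [2.2,1.1,0],
    [2.2,1.1,0],
  ],
  angular=[
    [0,0,0],
    [0,0,0],
    [0,0,0],
    [0,0,0],
    [0,0,0],
    [0,0,0],
  ],
  fingers=[1,1,1,1,1,1],
)

```text
time_s: 3.8
position: [0.4844, 0.006, 0.0943]
tcp_rot: [[1.0, 0.001, -0.015], [0.001, -1.0, 0.002], [-0.015, -0.002, -1.0]]
force: [0.1, 1.5, -0.1]
opening: 0.003
```

move_arm(
  linear=[
    [0.4,0,0],
    [0.7,0,0],
    [1.0,0,0],
    [1.0,0,0],
  ],
  angular=[
    [0,0,0],
    [0,0,0],
    [0,0,0],
    [0,0,0],
  ],
  fingers=[1,1,1,1],
)

```text
time_s: 4.13
position: [0.4842, 0.0067, 0.0936]
tcp_rot: [[0.999, 0.003, -0.037], [0.004, -1.0, 0.003], [-0.037, -0.003, -0.999]]
force: [-17.4, -5.8, 13.6]
opening: 0.01
```

Blocked at x=0.484, as predicted for a shut door, with a 17 N reaction. I'll back off and check.

move_arm(
  linear=[
    [-1,0,0],
    [-3,0,0],
    [-6,0,0],
    [-8,0,-4],
    [-8,0,-8],
    [-8,0,-12],
    [-8,0,-15],
    [-8,0,-15],
  ],
  angular=[
    [0,0.02,0],
    [0,0.037,0],
    [0,0.037,0],
    [0,0.037,0],
    [0,0.037,0],
    [0,0.037,0],
    [0,0.037,0],
    [0,0.037,0],
  ],
  fingers=[1,1,1,1,1,1,1,1],
)

```text
time_s: 4.8
position: [0.4143, 0.0051, 0.2522]
tcp_rot: [[1.0, 0.004, 0.015], [0.004, -1.0, -0.0], [0.015, 0.0, -1.0]]
force: [0.1, -0.2, 0.2]
opening: 0.003
```

```bash
python3 - <<'E'
from h import *
s=read_state();print(s['position'],s['tcp_rot'],s['force'])
c=wristcam(s);save('m3.png',c['color'],None,1)
for p in [(.64709,-.10028),(.675,-.072)]: pass
print(rel((.66,-.03,.30),90),rel((.66,-.03,.30),-90))
print(s['joint_positions'])
E
```

```text
[0.41428143 0.00514014 0.25224332] [[ 9.99882227e-01  3.84875341e-03  1.48565989e-02]
 [ 3.85276440e-03 -9.99992549e-01 -2.41368619e-04]
 [ 1.48555592e-02  2.98579168e-04 -9.99889606e-01]] [ 0.05285912 -0.2007528   0.17364631]
([24.79, 3.64, -4.8], [0.007, -0.008, -1.567]) ([24.79, 3.64, -4.8], [-0.008, -0.007, 1.575])
[-14.98756899  10.92660401 108.91219235   0.2403892   59.33555091
  74.67067508]
```

View pics/m3.png

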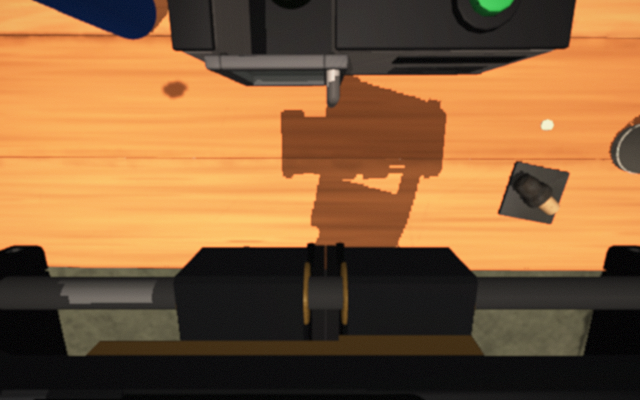

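The door is flush shut: its frame lies along the front face at (205–345,65), with the bar at (333,85). Next I'll work out the lever waypoints with the tool at yaw -45°, which keeps the gripper body away from the bottle's neck.

```bash
cat > lev.py <<'E'
from h import *
ax=np.array([.6471,-.1003]);r=.036;e1=np.array([1,-1])/2**.5;e2=np.array([1,1])/2**.5
def F(a,gap=0,z=.160):
    a=np.radians(a+.54);u=np.array([np.cos(a),np.sin(a)]);n=np.array([-u[1],u[0]])
    d=.005+.0095*abs(n@e1)+.015*abs(n@e2)+gap
    return np.r_[ax+r*u+d*n,z]
E
python3 - <<'E'
from lev import *
s=read_state();print(capture('wrist')['hand_eye'][:3,3])
for z in(.30,.16): print(F(45,.012,z),rel(F(45,.012,z),-45,s))
s2=dict(s);y=np.radians(-45);s2['tcp_rot']=np.array([[np.cos(y),np.sin(y),0],[np.sin(y),-np.cos(y),0],[0,0,-1]]);s2['position']=F(45,.012,.16)
for a in(45,35,25,15,5,-5,-15,-22,-28,-33): print(a,F(a).round(4),rel(F(a),-45,s2)[0])
E
```

```text
[ 0.07184536  0.00069594 -0.16151959]
[ 0.6533001  -0.05594576  0.3       ] ([24.11, 6.23, -4.81], [-0.005, -0.009, 0.789])
[ 0.6533001  -0.05594576  0.16      ] ([23.98, 6.25, 9.19], [-0.005, -0.009, 0.789])
45 [ 0.6619 -0.0644  0.16  ] [1.2, -0.01, 0.0]
35 [ 0.6666 -0.0657  0.16  ] [1.63, -0.25, 0.0]
25 [ 0.6714 -0.0677  0.16  ] [2.11, -0.45, 0.0]
15 [ 0.6763 -0.0708  0.16  ] [2.67, -0.58, 0.0]
5 [ 0.6808 -0.0751  0.16  ] [3.3, -0.59, 0.0]
-5 [ 0.6847 -0.0806  0.16  ] [3.97, -0.48, 0.0]
-15 [ 0.6876 -0.0873  0.16  ] [4.64, -0.21, 0.0]
-22 [ 0.6889 -0.0925  0.16  ] [5.1, 0.07, 0.0]
-28 [ 0.6893 -0.0972  0.16  ] [5.46, 0.38, 0.0]
-33 [ 0.6891 -0.1013  0.16  ] [5.74, 0.67, 0.0]
```

move_arm(
  linear=[
    [0,0,-4.8],
    [0,0,-4.8],
    [24.1,6.2,-4.8],
    [24.1,6.2,-4.8],
    [24.1,6.2,-4.8],
    [24.1,6.2,-4.8],
    [24.1,6.2,-4.8],
    [24.1,6.2,-4.8],
    [24.1,6.2,-4.8],
    [24.1,6.2,-4.8],
    [24.1,6.2,-4.8],
    [24.1,6.2,-4.8],
  ],
  angular=[
    [0,0,0.1],
    [0,0,0.2],
    [0,0,0.3],
    [-0.005,-0.009,0.4],
    [-0.005,-0.009,0.5],
    [-0.005,-0.009,0.6],
    [-0.005,-0.009,0.7],
    [-0.005,-0.009,0.789],
    [-0.005,-0.009,0.789],
    [-0.005,-0.009,0.789],
    [-0.005,-0.009,0.789],
    [-0.005,-0.009,0.789],
  ],
  fingers=[1,1,1,1,1,1,1,1,1,1,1,1],
)

```text
time_s: 5.9
position: [0.6497, -0.0545, 0.2951]
tcp_rot: [[0.708, -0.706, -0.009], [-0.706, -0.708, 0.002], [-0.008, 0.005, -1.0]]
force: [0.3, -0.5, 0.7]
opening: 0.008
```

```bash
python3 - <<'E'
from lev import *
s=read_state();print(s['position'],s['force'],s['joint_positions'])
for z in(.20,.16): print(rel(F(45,.012,z),-45,s))
c=wristcam(s);save('m4.png',c['color'])
for n,p in [('axis',(*ax,.15)),('tip',(ax[0]+.0308,ax[1]+.0311,.175)),('green',(.565,-.102,.166)),('red',(.6908,-.1432,.15))]:print(n,proj(c,np.array(p)).round(0))
E
```

```text
[ 0.64967168 -0.0545168   0.2951373 ] [ 0.29341974 -0.46584256  0.6884594 ] [-1.45957297e+01  2.88454518e+01  7.24574653e+01 -8.01283219e-03
  7.92553020e+01  1.20355032e+02]
([0.44, -0.2, 9.51], [0.005, 0.008, 0.001])
([0.47, -0.22, 13.51], [0.005, 0.008, 0.001])
axis [363. 163.]
tip [312. 167.]
green [430. 230.]
red [364.  89.]
```

View pics/m4.png

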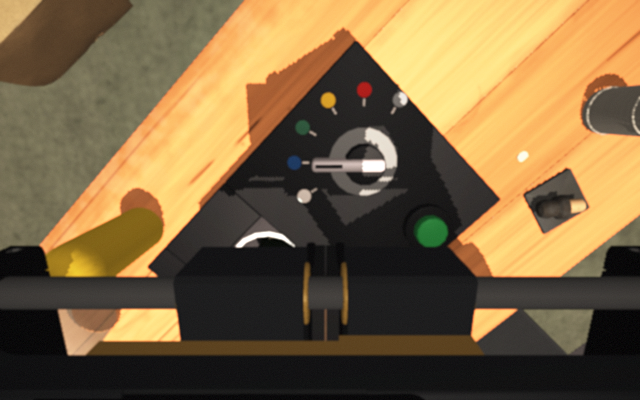

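The projections match the picture: axis (363,163), tip (312,167), button (430,230) and red stud (364,89). The lever points at blue. I'll lower beside the lever.

move_arm(
  linear=[
    [0.3,-0.2,3],
    [0.47,-0.2,6.5],
    [0.47,-0.2,10],
    [0.47,-0.22,12.5],
    [0.47,-0.22,13.5],
    [0.47,-0.22,13.5],
  ],
  angular=[
    [0.005,0.008,0],
    [0.005,0.008,0],
    [0.005,0.008,0],
    [0.005,0.008,0],
    [0.005,0.008,0],
    [0.005,0.008,0],
  ],
  fingers=[1,1,1,1,1,1],
)

```text
time_s: 6.45
position: [0.651, -0.0552, 0.1587]
tcp_rot: [[0.708, -0.706, -0.005], [-0.706, -0.708, 0.001], [-0.004, 0.002, -1.0]]
force: [-0.2, -0.2, -1.3]
opening: 0.01
```

move_arm(
  linear=[
    [0.8,-0.1,0],
    [1.4,-0.1,0],
    [1.8,-0.3,0],
    [2.1,-0.5,0],
    [2.4,-0.6,0],
    [2.7,-0.7,0],
    [3.0,-0.7,0],
    [3.3,-0.7,0],
    [3.6,-0.7,0],
    [3.9,-0.65,0],
    [4.2,-0.6,0],
    [4.2,-0.6,0],
  ],
  angular=[
    [0,0,0],
    [0,0,0],
    [0,0,0],
    [0,0,0],
    [0,0,0],
    [0,0,0],
    [0,0,0],
    [0,0,0],
    [0,0,0],
    [0,0,0],
    [0,0,0],
    [0,0,0],
  ],
  fingers=[1,1,1,1,1,1,1,1,1,1,1,1],
)

```text
time_s: 7.45
position: [0.6856, -0.0813, 0.1586]
tcp_rot: [[0.708, -0.706, -0.003], [-0.706, -0.708, 0.0], [-0.003, 0.002, -1.0]]
force: [0.5, -1.6, 0.1]
opening: 0.005
```

```bash
python3 - <<'E'
from lev import *
s=read_state();print(s['position'],s['force'])
for a in(-5,-15,-22,-28,-33): print(a,rel(F(a,0,s['position'][2]),-45,s))
c=wristcam(s);save('m5.png',c['color'],(200,60,480,340),1.5)
E
```

```text
[ 0.68562033 -0.08127551  0.15862472] [ 0.4895721  -1.56179004  0.06258659]
-5 ([-0.11, 0.01, 0.0], [0.002, 0.003, 0.001])
-15 ([0.57, 0.28, -0.0], [0.002, 0.003, 0.001])
-22 ([1.02, 0.57, -0.0], [0.002, 0.003, 0.001])
-28 ([1.38, 0.87, -0.0], [0.002, 0.003, 0.001])
-33 ([1.66, 1.17, -0.0], [0.002, 0.003, 0.001])
```

View pics/m5.png

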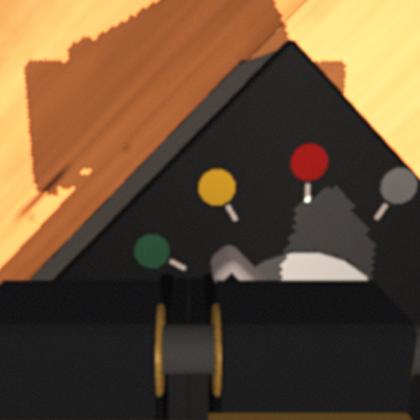

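The lever's tip (230,255) now points at the yellow stud. I'll push gently through the last click.

move_arm(
  linear=[
    [0.3,0.15,0],
    [0.57,0.28,0],
    [0.8,0.42,0],
    [1.02,0.57,0],
    [1.2,0.72,0],
    [1.38,0.87,0],
    [1.5,1.0,0],
    [1.58,1.08,0],
    [1.58,1.08,0],
  ],
  angular=[
    [0,0,0],
    [0,0,0],
    [0,0,0],
    [0,0,0],
    [0,0,0],
    [0,0,0],
    [0,0,0],
    [0,0,0],
    [0,0,0],
  ],
  fingers=[1,1,1,1,1,1,1,1,1],
)

```text
time_s: 8.25
position: [0.6896, -0.1005, 0.1586]
tcp_rot: [[0.708, -0.706, -0.002], [-0.706, -0.708, -0.001], [-0.001, 0.002, -1.0]]
force: [-0.4, 1.0, -0.4]
opening: 0.003
```

move_arm(
  linear=[
    [-0.8,-0.3,0],
    [-0.8,-0.3,-3],
    [-0.8,-0.3,-7],
    [-0.8,-0.3,-11],
    [-2.5,-0.3,-14],
    [-2.5,-0.3,-14],
  ],
  angular=[
    [0,0,0],
    [0,0,0],
    [0,0,0],
    [0,0,0],
    [0,0,0],
    [0,0,0],
  ],
  fingers=[1,1,1,1,1,1],
)

```text
time_s: 8.75
position: [0.6768, -0.0804, 0.3078]
tcp_rot: [[0.709, -0.705, 0.012], [-0.705, -0.709, -0.005], [0.012, -0.005, -1.0]]
force: [1.0, 0.5, 1.2]
opening: 0.005
```

```bash
python3 - <<'E'
from lev import *
s=read_state();print(s['position'],s['force'])
c=wristcam(s);save('m6.png',c['color'],(220,30,540,300),1.5)
for a in(-15,-45,-75):
    b=np.radians(a+.54);print(a,proj(c,np.array([ax[0]+.044*np.cos(b),ax[1]+.044*np.sin(b),.175])).round(0),((proj(c,np.array([ax[0]+.044*np.cos(b),ax[1]+.044*np.sin(b),.175]))-[220,30])*1.5).round())
print('btn',proj(c,np.array([.565,-.102,.166])))
print(rel((.565,-.102,.26),-45,s),rel((.565,-.102,.175),-45,s))
E
```

```text
[ 0.67684659 -0.08039713  0.30779384] [0.95047369 0.45203412 1.18694385]
-15 [341. 167.] [181. 206.]
-45 [367. 160.] [220. 195.]
-75 [393. 167.] [259. 205.]
btn [425.77277453 267.14566819]
([-6.46, 9.44, 4.65], [-0.005, -0.012, 0.002]) ([-6.57, 9.49, 13.15], [-0.005, -0.012, 0.002])
```

View pics/m6.png

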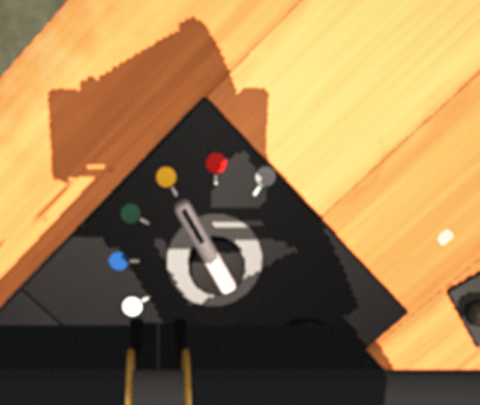

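The lever's tip is at crop (183,205), which matches the yellow prediction (181,206). So the last click fell just short and sprang back. I'll push again, a little further.

```bash
python3 - <<'E'
from lev import *
s=read_state()
for z in (.2,.159):print(rel(F(-15,.012,z),-45,s))
s2=dict(s);y=np.radians(-45);s2['tcp_rot']=np.array([[np.cos(y),np.sin(y),0],[np.sin(y),-np.cos(y),0],[0,0,-1]]);s2['position']=F(-15,.012,.16)
for a in(-15,-22,-28,-33,-37,-40,-43): print(a,F(a).round(4),rel(F(a),-45,s2)[0])
print(F(-15,.012))
E
```

```text
([0.59, -1.37, 10.43], [-0.002, -0.009, 0.002])
([0.55, -1.36, 14.53], [-0.002, -0.009, 0.002])
-15 [ 0.6876 -0.0873  0.16  ] [0.61, 1.03, 0.0]
-22 [ 0.6889 -0.0925  0.16  ] [1.06, 1.32, 0.0]
-28 [ 0.6893 -0.0972  0.16  ] [1.43, 1.62, 0.0]
-33 [ 0.6891 -0.1013  0.16  ] [1.71, 1.92, 0.0]
-37 [ 0.6887 -0.1046  0.16  ] [1.91, 2.19, 0.0]
-40 [ 0.6881 -0.1071  0.16  ] [2.05, 2.4, 0.0]
-43 [ 0.6874 -0.1095  0.16  ] [2.17, 2.62, 0.0]
[ 0.69063593 -0.07564359  0.16      ]
```

move_arm(
  linear=[
    [0.3,-1,2],
    [0.55,-1.36,5],
    [0.55,-1.36,9],
    [0.55,-1.36,12],
    [0.55,-1.36,14],
    [0.55,-1.36,14.5],
    [0.55,-1.36,14.5],
  ],
  angular=[
    [-0.005,-0.01,0],
    [-0.005,-0.01,0],
    [-0.005,-0.01,0],
    [-0.005,-0.01,0],
    [-0.005,-0.01,0],
    [-0.005,-0.01,0],
    [-0.005,-0.01,0],
  ],
  fingers=[1,1,1,1,1,1,1],
)

```text
time_s: 9.38
position: [0.6885, -0.0754, 0.1557]
tcp_rot: [[0.709, -0.706, -0.009], [-0.706, -0.709, 0.0], [-0.007, 0.007, -1.0]]
force: [0.7, -0.6, 0.2]
opening: 0.002
```

move_arm(
  linear=[
    [0.5,0.5,-0.3],
    [0.8,0.9,-0.3],
    [1.0,1.05,-0.3],
    [1.22,1.2,-0.3],
    [1.4,1.35,-0.3],
    [1.6,1.5,-0.3],
    [1.75,1.65,-0.3],
    [1.87,1.79,-0.3],
    [1.87,1.79,-0.3],
  ],
  angular=[
    [0,0,0],
    [0,0,0],
    [0,0,0],
    [0,0,0],
    [0,0,0],
    [0,0,0],
    [0,0,0],
    [0,0,0],
    [0,0,0],
  ],
  fingers=[1,1,1,1,1,1,1,1,1],
)

```text
time_s: 10.13
position: [0.6897, -0.1018, 0.1592]
tcp_rot: [[0.709, -0.705, -0.008], [-0.705, -0.709, -0.001], [-0.005, 0.006, -1.0]]
force: [0.7, 1.3, 0.6]
opening: 0.004
```

```bash
python3 - <<'E'
from lev import *
s=read_state();print(s['position'],s['force'])
for a in(-33,-37,-40,-43): print(a,rel(F(a,0,s['position'][2]),-45,s))
c=wristcam(s);save('m7.png',c['color'],(200,60,480,340),1.5)
E
```

```text
[ 0.68966166 -0.1017719   0.15920522] [0.68490439 1.33245149 0.62878925]
-33 ([-0.07, 0.0, 0.0], [0.006, 0.005, 0.002])
-37 ([0.13, 0.27, 0.0], [0.006, 0.005, 0.002])
-40 ([0.27, 0.48, 0.0], [0.006, 0.005, 0.002])
-43 ([0.39, 0.71, 0.0], [0.006, 0.005, 0.002])
```

View pics/m7.png

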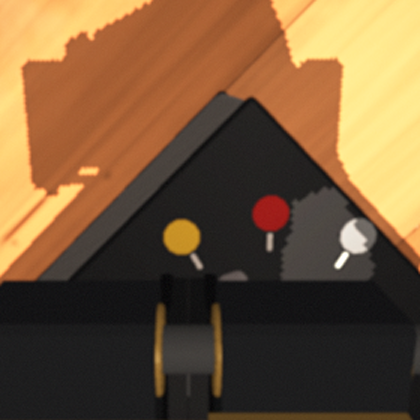

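The lever tip at (232,273) is between yellow and red, close to the tipping point. I'll push a few mm more.

move_arm(
  linear=[
    [0.05,0.13,0],
    [0.13,0.27,0],
    [0.2,0.38,0],
    [0.27,0.48,0],
    [0.27,0.48,0],
  ],
  angular=[
    [0,0,0],
    [0,0,0],
    [0,0,0],
    [0,0,0],
    [0,0,0],
  ],
  fingers=[1,1,1,1,1],
)

```text
time_s: 10.6
position: [0.6881, -0.1083, 0.1591]
tcp_rot: [[0.708, -0.706, -0.008], [-0.706, -0.708, -0.002], [-0.004, 0.007, -1.0]]
force: [-0.2, 0.1, 0.5]
opening: 0.003
```

move_arm(
  linear=[
    [-0.8,-0.3,0],
    [-0.8,-0.3,-3],
    [-0.8,-0.3,-7],
    [-0.8,-0.3,-11],
    [-2.5,-0.3,-14],
    [-2.5,-0.3,-14],
  ],
  angular=[
    [0,0,0],
    [0,0,0],
    [0,0,0],
    [0,0,0],
    [0,0,0],
    [0,0,0],
  ],
  fingers=[1,1,1,1,1,1],
)

```text
time_s: 11.1
position: [0.6759, -0.087, 0.3081]
tcp_rot: [[0.709, -0.705, 0.005], [-0.705, -0.709, -0.005], [0.007, 0.0, -1.0]]
force: [-0.3, -0.6, 0.1]
opening: 0.003
```

```bash
python3 - <<'E'
from lev import *
s=read_state();print(s['position'],s['force'])
c=wristcam(s);save('w8.png',c['color'])
g=cv2.cvtColor(c['color'],cv2.COLOR_RGB2GRAY).astype(float)
for a in range(75,-106,-10):
  def prof(R):
    v=[]
    for r in R:
        b=np.radians(a+.54);u,w=proj(c,np.array([ax[0]+r*np.cos(b),ax[1]+r*np.sin(b),.175]));v.append(g[int(round(w)),int(round(u))])
    return np.mean(v)
  print(a,prof(np.linspace(.034,.042,5)).round(),end=' | ')
print(proj(c,np.array([*ax,.175])))
for q in [(.565,-.102,.26),(.565,-.102,.175)]:print(rel(q,-45,s))
E
```

```text
[ 0.67586899 -0.08701342  0.30810869] [-0.3222544  -0.5772821   0.10939395]
75 45.0 | 65 54.0 | 55 38.0 | 45 28.0 | 35 28.0 | 25 28.0 | 15 50.0 | 5 54.0 | -5 43.0 | -15 42.0 | -25 44.0 | -35 72.0 | -45 64.0 | -55 45.0 | -65 46.0 | -75 45.0 | -85 38.0 | -95 45.0 | -105 66.0 | [358.48084758 214.28350706]
([-6.84, 8.88, 4.76], [0.0, -0.007, 0.003])
([-6.91, 8.88, 13.26], [0.0, -0.007, 0.003])
```

```bash
python3 - <<'E'
from h import *
w=cv2.imread('pics/w8.png')[70:270,260:460];t=capture('scene')['color'][:,:,::-1][95:235,275:415]
cv2.imwrite('pics/m8.png',np.hstack([cv2.resize(w,(560,560),interpolation=2),cv2.resize(t,(240,240)).repeat(1,0) if 0 else cv2.copyMakeBorder(cv2.resize(t,(240,240)),0,320,0,0,0)]))
E
```

View pics/m8.png

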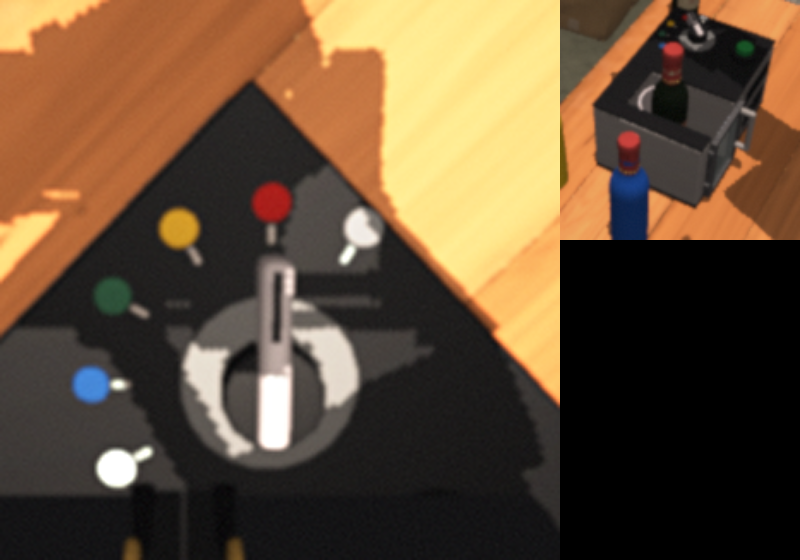

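The lever now points straight at red. The small scene view shows the door flush and the bottle and glasses undisturbed. Next is the start button.

move_arm(
  linear=[
    [-2.5,3.2,0],
    [-5,6.5,0],
    [-6.84,8.88,2],
    [-6.84,8.88,4.8],
    [-6.9,8.88,8],
    [-6.9,8.88,11],
    [-6.9,8.88,12.8],
    [-6.9,8.88,12.8],
  ],
  angular=[
    [0,-0.007,0],
    [0,-0.007,0],
    [0,-0.007,0],
    [0,-0.007,0],
    [0,-0.007,0],
    [0,-0.007,0],
    [0,-0.007,0],
    [0,-0.007,0],
  ],
  fingers=[1,1,1,1,1,1,1,1],
)

```text
time_s: 11.87
position: [0.5578, -0.1011, 0.1686]
tcp_rot: [[0.709, -0.705, -0.02], [-0.705, -0.709, 0.005], [-0.018, 0.011, -1.0]]
force: [-2.0, 0.7, 3.8]
opening: 0.006
```

move_arm(
  linear=[
    [0,0,-1.2],
    [0.57,-0.42,-1.2],
    [0.57,-0.42,-1.2],
    [0.57,-0.42,-1.2],
    [0.57,-0.42,-1.2],
  ],
  angular=[
    [-0.005,-0.02,0],
    [-0.005,-0.02,0],
    [-0.005,-0.02,0],
    [-0.005,-0.02,0],
    [-0.005,-0.02,0],
  ],
  fingers=[1,1,1,1,1],
)

```text
time_s: 12.28
position: [0.565, -0.1022, 0.1805]
tcp_rot: [[0.708, -0.705, -0.038], [-0.705, -0.709, 0.016], [-0.038, 0.016, -0.999]]
force: [-0.2, 0.5, -0.3]
opening: 0.005
```

```bash
python3 - <<'E'
from h import *
s=read_state()
for z in(.178,.164,.158):print(rel((.565,-.102,z),-45,s))
E
```

```text
([0.0, -0.02, 0.25], [0.016, 0.038, 0.002])
([0.05, -0.04, 1.65], [0.016, 0.038, 0.002])
([0.08, -0.05, 2.25], [0.016, 0.038, 0.002])
```

move_arm(
  linear=[
    [0,0,0.2],
    [0,0,0.4],
    [0,0,0.8],
    [0,0,1.2],
    [0,0,1.5],
    [0,0,1.8],
    [0,0,2.1],
    [0,0,2.1],
  ],
  angular=[
    [0.016,0.038,0],
    [0.016,0.038,0],
    [0.016,0.038,0],
    [0.016,0.038,0],
    [0.016,0.038,0],
    [0.016,0.038,0],
    [0.016,0.038,0],
    [0.016,0.038,0],
  ],
  fingers=[1,1,1,1,1,1,1,1],
)

```text
time_s: 12.95
position: [0.5645, -0.1019, 0.1658]
tcp_rot: [[0.709, -0.705, 0.002], [-0.705, -0.709, -0.001], [0.002, -0.001, -1.0]]
force: [-10.4, 4.1, 37.0]
opening: 0.003
```

move_arm(
  linear=[
    [0,0,-0.4],
    [0,0,-0.8],
    [0,0,-1.3],
    [0,0,-1.3],
    [0,0,-1.3],
  ],
  angular=[
    [0,0,0],
    [0,0,0],
    [0,0,0],
    [0,0,0],
    [0,0,0],
  ],
  fingers=[1,1,1,1,1],
)

```text
time_s: 13.37
position: [0.5645, -0.1019, 0.1782]
tcp_rot: [[0.709, -0.705, 0.001], [-0.705, -0.709, -0.0], [0.001, -0.0, -1.0]]
force: [0.3, 0.3, 0.2]
opening: 0.005
```

```bash
python3 - <<'E'
from lev import *
s=read_state();print(s['position'],s['force'],s['tcp_rot'][2])
for z in(.176,.173,.171,.169,.167):print(rel((.565,-.102,z),-45,s))
import pickle
d=pickle.load(open('d0.pkl','rb'))
def green(c,box):
    h=cv2.cvtColor(c['color'],cv2.COLOR_RGB2HSV);m=(h[...,0]>45)&(h[...,0]<80)&(h[...,1]>120)&(h[...,2]>80)
    k=np.zeros_like(m);x0,y0,x1,y1=box;k[y0:y1,x0:x1]=1;v,u=np.nonzero(m&k);return (u.mean(),v.mean()),u.max()-u.min()+1,len(u)
a=green(d['top'],(425,230,460,262));b=green(d['scene'],(370,110,395,140));print(a,b,tri(d['top'],a[0],d['scene'],b[0]))
E
```

```text
[ 0.5644598  -0.10186822  0.1781749 ] [0.2907982  0.28682962 0.1980861 ] [ 1.14617019e-03 -4.46801398e-04 -9.99999243e-01]
([0.05, -0.03, 0.22], [-0.0, -0.001, 0.003])
([0.05, -0.03, 0.52], [-0.0, -0.001, 0.003])
([0.05, -0.03, 0.72], [-0.0, -0.001, 0.003])
([0.05, -0.03, 0.92], [-0.0, -0.001, 0.003])
([0.05, -0.03, 1.12], [-0.0, -0.001, 0.003])
((np.float64(441.50847457627117), np.float64(243.74576271186442)), np.int64(12), 118) ((np.float64(382.5), np.float64(121.875)), np.int64(10), 64) (array([ 0.56497671, -0.10168178,  0.1675208 ]), np.float64(0.0019298743810967896))
```

I'll press again in small steps and read the force at each, to confirm full travel rather than contact with the housing.

move_arm(
  linear=[
    [0,0,0.3],
    [0,0,0.5],
    [0,0,0.5],
    [0,0,0.5],
  ],
  angular=[
    [0,0,0],
    [0,0,0],
    [0,0,0],
    [0,0,0],
  ],
  fingers=[1,1,1,1],
)

```text
time_s: 13.7
position: [0.5641, -0.1018, 0.1725]
tcp_rot: [[0.709, -0.705, -0.0], [-0.705, -0.709, -0.0], [-0.0, 0.0, -1.0]]
force: [0.7, -0.3, 0.1]
opening: 0.006
```

move_arm(
  linear=[
    [0,0,0.2],
    [0,0,0.2],
    [0,0,0.2],
  ],
  angular=[
    [0,0,0],
    [0,0,0],
    [0,0,0],
  ],
  fingers=[1,1,1],
)

```text
time_s: 13.95
position: [0.5642, -0.1019, 0.1706]
tcp_rot: [[0.709, -0.705, -0.0], [-0.705, -0.709, -0.0], [-0.0, 0.0, -1.0]]
force: [0.8, -0.4, 2.3]
opening: 0.007
```

move_arm(
  linear=[
    [0,0,0.2],
    [0,0,0.2],
    [0,0,0.2],
  ],
  angular=[
    [0,0,0],
    [0,0,0],
    [0,0,0],
  ],
  fingers=[1,1,1],
)

```text
time_s: 14.2
position: [0.5642, -0.1019, 0.1688]
tcp_rot: [[0.709, -0.705, -0.0], [-0.705, -0.709, -0.0], [0.0, 0.0, -1.0]]
force: [-0.0, -0.1, 3.3]
opening: 0.009
```

move_arm(
  linear=[
    [0,0,0.2],
    [0,0,0.2],
    [0,0,0.2],
  ],
  angular=[
    [0,0,0],
    [0,0,0],
    [0,0,0],
  ],
  fingers=[1,1,1],
)

```text
time_s: 14.45
position: [0.5643, -0.1018, 0.1669]
tcp_rot: [[0.709, -0.705, 0.0], [-0.705, -0.709, -0.0], [0.0, 0.0, -1.0]]
force: [-0.6, 1.2, 4.1]
opening: 0.008
```

move_arm(
  linear=[
    [0,0,0.2],
    [0,0,0.2],
    [0,0,0.2],
  ],
  angular=[
    [0,0,0],
    [0,0,0],
    [0,0,0],
  ],
  fingers=[1,1,1],
)

```text
time_s: 14.7
position: [0.5643, -0.1019, 0.1663]
tcp_rot: [[0.709, -0.705, 0.001], [-0.705, -0.709, -0.001], [0.001, -0.0, -1.0]]
force: [-2.9, 0.8, 11.6]
opening: 0.007
```

The force rises smoothly from 2.3 to 4.1 N, then meets a hard stop about 6 mm below first contact, as the description says. I'll release and retreat.

move_arm(
  linear=[
    [0,0,-0.5],
    [0,0,-1.2],
    [0,0,-4],
    [0,0,-8],
    [0,0,-12],
    [-5,5,-12],
    [-10,10,-12],
    [-10,10,-12],
    [-10,10,-12],
    [-10,10,-12],
    [-10,10,-12],
    [-10,10,-12],
  ],
  angular=[
    [0,0,0],
    [0,0,0],
    [0,0,0],
    [0,0,0],
    [0,0,0],
    [0,0,0],
    [0,0,0],
    [0,0,0],
    [0,0,0],
    [0,0,0],
    [0,0,0],
    [0,0,0],
  ],
  fingers=[1,1,1,1,1,1,1,1,1,1,1,1],
)

```text
time_s: 15.7
position: [0.4241, -0.1028, 0.2865]
tcp_rot: [[0.709, -0.705, 0.003], [-0.705, -0.709, -0.001], [0.003, -0.001, -1.0]]
force: [0.4, 0.7, 0.2]
opening: 0.006
```

```bash
python3 - <<'E'
from lev import *
import pickle
d=pickle.load(open('d0.pkl','rb'));s=read_state();print(s['time_s'],s['position'],s['force'])
n={k:capture(k) for k in('top','scene')}
def diff(k,box):
    x0,y0,x1,y1=box;return np.abs(n[k]['color'][y0:y1,x0:x1].astype(int)-d[k]['color'][y0:y1,x0:x1]).mean().round(1)
print('glasses/bottles top',diff('top',(195,120,345,250)),'scene',diff('scene',(180,130,290,310)),'wine scene',diff('scene',(328,118,350,165)))
h=cv2.cvtColor(n['scene']['color'],cv2.COLOR_RGB2HSV);m=(h[...,0]>45)&(h[...,0]<80)&(h[...,1]>120)&(h[...,2]>80);m[:110]=0;m[140:]=0;m[:,:370]=0;m[:,395:]=0
v,u=np.nonzero(m);print('green scene',u.mean(),v.mean(),len(u))
# lever tip bright pixels at each click, old blade vs now (scene, top)
for k in n:
  g=cv2.cvtColor(n[k]['color'],cv2.COLOR_RGB2GRAY)
  o=[]
  for a in(75,45,15,-15,-45,-75):
    b=np.radians(a+.54);q=proj(n[k],np.array([ax[0]+.03*np.cos(b),ax[1]+.03*np.sin(b),.175])).round().astype(int);o.append(int(g[q[1]-1:q[1]+2,q[0]-1:q[0]+2].mean()))
  print(k,o)
E
```

```text
15.7 [ 0.42414593 -0.10283084  0.28654691] [0.43256488 0.74902952 0.16638464]
glasses/bottles top 7.4 scene 1.4 wine scene 2.4
green scene 382.4769230769231 121.81538461538462 65
top [153, 59, 52, 52, 168, 52]
scene [73, 57, 29, 67, 78, 138]
```

```bash
python3 - <<'E'
from lev import *
import pickle
d=pickle.load(open('d0.pkl','rb'));n={k:capture(k) for k in('top','scene')}
D=np.abs(n['top']['color'].astype(int)-d['top']['color']).max(2)>40
v,u=np.nonzero(D[120:250,195:345]);print(len(u),[(np.percentile(u+195,p),np.percentile(v+120,p)) for p in(1,25,50,75,99)])
D=np.abs(n['scene']['color'].astype(int)-d['scene']['color']).max(2)>40
v,u=np.nonzero(D[130:310,180:290]);print(len(u),sorted(set(zip((u+180)//10*10,(v+130)//10*10)))[:20])
def caps(c):
    h=cv2.cvtColor(c['color'],cv2.COLOR_RGB2HSV);m=(((h[...,0]<7)|(h[...,0]>173))&(h[...,1]>130)&(h[...,2]>90)).astype('uint8')
    k,l,st,ce=cv2.connectedComponentsWithStats(m);return [ce[i].round(1).tolist() for i in range(1,k) if st[i,4]>25 and 150<ce[i][0]<480 and 110<ce[i][1]<300]
for k in n: print(k,caps(d[k]),caps(n[k]))
# bar of shut door where it should be: bright at bar prediction in scene
c=n['scene'];g=cv2.cvtColor(c['color'],cv2.COLOR_RGB2GRAY)
for th in (0,.1,.2,.4):
    B=np.array([.529,.097])+.093*np.array([-np.sin(th),-np.cos(th)])+.03*np.array([-np.cos(th),np.sin(th)])
    q=proj(c,np.array([*B,.13]));print(th,q.round(),g[int(q[1])-2:int(q[1])+3,int(q[0])-2:int(q[0])+3].max())
E
```

```text
Traceback (most recent call last):
IndexError: index 0 is out of bounds for axis 0 with size 0
```

No pixel in the glasses and bottle area of the top view changed by more than 40, so the earlier difference was only brightness. I'll run the rest of the check.

```bash
python3 - <<'E'
from lev import *
import pickle
d=pickle.load(open('d0.pkl','rb'));n={k:capture(k) for k in('top','scene')}
D=np.abs(n['scene']['color'].astype(int)-d['scene']['color']).max(2)>40
print('scene changed',D[130:310,180:290].sum())
def caps(c):
    h=cv2.cvtColor(c['color'],cv2.COLOR_RGB2HSV);m=(((h[...,0]<7)|(h[...,0]>173))&(h[...,1]>130)&(h[...,2]>90)).astype('uint8')
    k,l,st,ce=cv2.connectedComponentsWithStats(m);return [ce[i].round(1).tolist() for i in range(1,k) if st[i,4]>25 and 200<ce[i][0]<480 and 130<ce[i][1]<240]
for k in n: print(k,caps(d[k]),caps(n[k]))
s=read_state();w=wristcam(s)
for nm,c in(('scene',n['scene']),('wrist',w),('top',n['top'])):
  g=cv2.cvtColor(c['color'],cv2.COLOR_RGB2GRAY);h=cv2.cvtColor(c['color'],cv2.COLOR_RGB2HSV)[...,1]
  for th in (0,.05,.1,.2,.4):
    B=np.array([.529,.097])+.093*np.array([-np.sin(th),-np.cos(th)])+.03*np.array([-np.cos(th),np.sin(th)])
    q=proj(c,np.array([*B,.134]));u,v=q.round().astype(int)
    if 2<u<637 and 2<v<397: print(nm,th,q.round(),'grey max',g[v-1:v+2,u-1:u+2].max(),'sat',int(h[v-1:v+2,u-1:u+2].mean()))
E
```

```text
scene changed 0
top [[330.0, 144.9], [455.3, 197.0], [386.1, 205.6], [307.8, 213.1]] [[329.9, 145.4], [385.3, 207.2], [307.8, 213.6]]
scene [[261.0, 139.9], [314.9, 176.8]] [[261.1, 139.9], [314.9, 176.8]]
scene 0 [388. 163.] grey max 128 sat 72
scene 0.05 [389. 164.] grey max 86 sat 129
scene 0.1 [390. 165.] grey max 78 sat 166
scene 0.2 [393. 168.] grey max 78 sat 173
scene 0.4 [397. 173.] grey max 96 sat 175
wrist 0 [187. 218.] grey max 238 sat 50
wrist 0.05 [190. 223.] grey max 213 sat 139
wrist 0.1 [192. 227.] grey max 209 sat 143
wrist 0.2 [197. 237.] grey max 209 sat 144
wrist 0.4 [202. 256.] grey max 23 sat 23
top 0 [393. 270.] grey max 179 sat 52
top 0.05 [393. 272.] grey max 129 sat 37
top 0.1 [392. 274.] grey max 181 sat 66
top 0.2 [390. 277.] grey max 197 sat 144
top 0.4 [385. 284.] grey max 200 sat 159
```

```bash
python3 -c "
from rig import *
print(hand_in())"
```

```text
the job is handed in; nothing more can be done
None
```

The job is handed in at about 16 s on the robot's clock. The door is shut, the selector is on red, and the start button was pressed fully and released after that; `hand_in()` gives no verdict.

- **Door:** I pushed the bar until it stopped at the predicted shut position with a 17 N reaction. In the last scene and wrist images the bar matches the shut position.
- **Selector:** I turned it blue → green → yellow → red. The yellow-to-red push fell just short the first time and sprang back to yellow, so I repeated it. A close picture taken before the button was touched shows the lever pointing at red, and the final top image agrees. The scene image gave no clear lever reading.
- **Start button:** It was touched three times, all with the door shut and the lever on red:
  - The first was an off-centre touch at about 4 N during the approach.
  - The second went full depth and reached 37 N at the fingertips, harder than intended but within the limits given.
  - The third was slow: the force rose from 2.3 to 4.1 N, then met the stop about 6 mm below first contact.
  - Afterwards the green top is back at its starting pixel position in the scene view.
- **Bottles and glasses:** No pixel in the area of the glasses and the blue and yellow bottles changed noticeably in either fixed camera. The wine's cap moved 1.6 px in the top view, which I put down to shadow. Nothing touched the bottle.

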